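# Demagnetise a batch of steel side plates

## Task

Demagnetise the batch of steel side plates: first stack every plate lying on the bench into one squared-up pile, flat and in line within the white outline on the coil table. Then plug the relay block fully home into its socket on the control panel, and only after that turn the field knob down until its pointer reads zero. Leave everything else on the bench where it is, and see that the pile is still square at the end.

Things in the scene. Friction and masses are not known exactly. Their poses are not given: they have to be found in the camera images.
- plate0_c (a point): steel side plate, 90 x 50 x 10 mm with three dark bores, all plates identical; point at its centre (5 mm above its underside); x along the 90 mm length, y across the 50 mm width, z normal to its faces. Lies flat on the bench at first; None if absent in this run (4 to 6 are present)
- plate1_c (a point): steel side plate, 90 x 50 x 10 mm with three dark bores, all plates identical; point at its centre (5 mm above its underside); x along the 90 mm length, y across the 50 mm width, z normal to its faces. Lies flat on the bench at first; None if absent in this run (4 to 6 are present)
- plate2_c (a point): steel side plate, 90 x 50 x 10 mm with three dark bores, all plates identical; point at its centre (5 mm above its underside); x along the 90 mm length, y across the 50 mm width, z normal to its faces. Lies flat on the bench at first; None if absent in this run (4 to 6 are present)
- plate3_c (a point): steel side plate, 90 x 50 x 10 mm with three dark bores, all plates identical; point at its centre (5 mm above its underside); x along the 90 mm length, y across the 50 mm width, z normal to its faces. Lies flat on the bench at first; None if absent in this run (4 to 6 are present)
- plate4_c (a point): steel side plate, 90 x 50 x 10 mm with three dark bores, all plates identical; point at its centre (5 mm above its underside); x along the 90 mm length, y across the 50 mm width, z normal to its faces. Lies flat on the bench at first; None if absent in this run (4 to 6 are present)
- plate5_c (a point): steel side plate, 90 x 50 x 10 mm with three dark bores, all plates identical; point at its centre (5 mm above its underside); x along the 90 mm length, y across the 50 mm width, z normal to its faces. Lies flat on the bench at first; None if absent in this run (4 to 6 are present)
- coil_spot (a point): centre, on the top surface, of the rectangle outlined in white on the dark coil table of the demagnetiser. The outline is 92 x 52 mm (inside), long side along x; z up. The demagnetiser is a fixed white box, 220 (x) x 320 (y) x 50 mm high: its +y part, 170 mm wide, is the flat coil table, its -y part, 150 mm wide, the control panel at the same height. The pile belongs inside this outline, either end and either face of a plate will do
- relay_c (a point): relay block, 48 mm high in all, standing on its foot: the foot (the plug) is 24 (x) x 34 (y) x 14 mm high, the body above it 34 (x) x 44 (y) x 34 mm high. Point at its centre, 24 mm above the foot's underside; z up. Fits the socket either way round (half turn)
- socket_mouth (a point): centre of the mouth of the rectangular socket hole in the control panel, level with the panel's top. Hole 27 (x) x 37 (y) mm, 18 mm deep, mouth chamfered 2 mm; x and y as the relay's when plugged. With the relay fully home its body rests on the panel and relay_c is 10 mm above this point
- field_knob (a joint): angle of the field knob (rad): 0 = its pointer is at the zero mark (the long thick tick, on the side of the -x direction of the demagnetiser, towards the robot); grows as it is turned clockwise seen from above, so turn it counter-clockwise to go down to zero. Range -0.5 to 2.6, light friction, stays where it is left; there is no stop at zero
- knob_grip (a point): on the knob's vertical axis, at the height to grip, 27 mm above the panel. The grip is an upright bar 44 mm long (along this point's x), 14 mm wide (y) and 28 mm high, its top 9 mm above this point, on a disc 48 mm across, 7 mm high; the white pointer line runs towards its -x and the frame turns with the knob
- pulley: small aluminium belt pulley, 44 mm across, 30 high; not part of the job; origin at its underside
- bearing: ball-bearing ring, 42 mm across, 12 high; not part of the job; origin at its underside
- screw_jar: small clear jar, 44 mm across, about 50 high; not part of the job; origin at its underside
- oiler: white plastic bottle, 50 mm across, 130 high; not part of the job; origin at its underside
- screwdriver: screwdriver lying on the bench; not part of the job
- wrench: steel wrench lying on the bench; not part of the job
There are look-alikes about, which are no part of the job. What is shaped like the part that bears plate3_c but orange is not meant.

How it is judged (in metres and radians):
On the way, in this order (a step that is already met when the one before it is completed fails the run):
1. every plate present lies in one squared pile on the coil table's outline (horizontal distance between each of plate0_c, plate1_c, plate2_c, plate3_c, plate4_c, plate5_c and coil_spot below 0.006 m and angle between the x axis of each of plate0_c, plate1_c, plate2_c, plate3_c, plate4_c, plate5_c and the x axis of coil_spot, either way round below 0.1 rad and angle between the z axis of each of plate0_c, plate1_c, plate2_c, plate3_c, plate4_c, plate5_c and the z axis of coil_spot, either way round below 0.06 rad and z of plate0_c in the frame of coil_spot between 0 and 0.06 m and z of plate1_c in the frame of coil_spot between 0 and 0.06 m and z of plate2_c in the frame of coil_spot between 0 and 0.06 m and z of plate3_c in the frame of coil_spot between 0 and 0.06 m and z of plate4_c in the frame of coil_spot between 0 and 0.06 m and z of plate5_c in the frame of coil_spot between 0 and 0.06 m), for 0.3 s.
2. the relay is plugged fully home (horizontal distance between relay_c and socket_mouth below 0.004 m and z of relay_c in the frame of socket_mouth below 0.0125 m and angle between relay_c's own z axis and vertical below 0.06 rad and angle between the x axis of relay_c and the x axis of socket_mouth, either way round below 0.15 rad), for 0.3 s.
3. with the relay home, the knob is turned to zero (all of step 2 and value of joint field_knob between -0.08 and 0.08 rad), for 0.3 s.
At the end, for the whole second after the job is handed in: Every plate present lies flat in one pile on the coil table, its centre within 6 mm of the outline's centre and its length within 0.1 rad of the outline's; the relay is upright in its socket within 2.5 mm of fully home; the knob is within 0.08 rad of zero (all of step 1 and all of step 3); the robot touches nothing.
It fails at once if something that is not part of the job is moved more than 4 cm (distance of any of pulley, bearing, screw_jar, oiler, screwdriver, wrench from where it was at the start of the episode above 0.04 m).
Of plate0, plate1, plate2, plate3, plate4, plate5 only 4 to 6 are there at a start; the rules pass over those that are not, and their reading is None.
At some moment in a run one of plate0, plate1, plate2, plate3, plate4, plate5 may be knocked a few centimetres aside while the robot is not near it.
It also fails if it takes over 210 s, if anything falls off the work surface, if the arm or the gripper's body presses on something with over 40 N, if the wrist force passes 120 N, or if a joint passes its speed limit or range.

## Robot

A 6-joint arm with a two-finger parallel gripper is mounted at the origin on the work surface. World frame = base frame: x ahead of the robot, y to its left, z up, the work surface at z = 0. Lengths are in mm, angles in rad, forces in N, time in s.
With the tool pointing down it reaches from about 300 to 775 mm from the base axis. Payload 14.6 kg.
Tool frame: the origin (TCP) lies on the centre line of the jaws, within the pads' length; the fingertips stand ahead of it and the grasp point (between the pads) is the TCP (manip.tip_reach is the z of the fingertips in the tool frame, in mm); z points along the fingers, y is the direction in which the jaws open and shut (so a half turn about z gives the same grasp; the last joint's range is limited). The gripper opens to 94 mm and grips with 3 to 60 N. Pads are 16 mm wide; open, the fingers measure 119 mm over their backs; the gripper's body (75 mm by 177 mm) begins 78 mm behind the grasp point.
Start: joints at [-1.395, 0.3, 1.521, -0, 1.321, -0.067], TCP at [132.225, -533.859, 224.446] pointing down, gripper open.
Joint ranges: [-3.03, 3.03], [-0.79, 2.21], [0.23, 2.52], [-1.04, 4.18], [0, 3.07], [-2.55, 2.55]. Speed limits (rad/s): [2.22, 2.22, 2.57, 3.14, 3.14, 3.14].

## Interface

Orientations are given as [roll, pitch, yaw] about the fixed x, y, z axes, in that order (R = Rz(yaw) Ry(pitch) Rx(roll)).
In Python, from cell import manip, camera, search_frame, masks_of, tip_of gives the robot as it stands.
- The arm moves only by the tool send_rows, never from a script. Its argument "plan" is a list of rows, each an object with "travel": the shift along the tool's x, y, z in mm, a list of three; "delta_rot": the turn, a rotation vector about the tool's x, y, z in degrees, a list of three; "fingers": the gripper's target within -1 to 1 (shut at 1, half-way at 0, fully open at -1). In form: [{"travel": [dx, dy, dz], "delta_rot": [wx, wy, wz], "fingers": fingers}, ...]. A call has 1 to 20 rows; each row shifts and turns the commanded pose from where the row before left it, along the tool's axes as they then stand; what a row does not reach is not made up. A row lasts 1/8 s, in which the tool goes at most 62.5 mm and 10.7 degrees, less where a joint would pass 70% of its speed; a pose out of reach is approached as far as the arm can. A call is refused whole if a number of a shift passes 62.5 or a number of a turn 10.7, either way. A call with a gripper value outside its range is refused whole. The fingers move at their own pace and stop on an object; "grip_force" is the grip in N (left out, the last holds). Time passes only in rows, so rows that do not move let the fingers close. It gives the time, the measured TCP pose, the force and the opening at its end, in the units of the state.
- manip.read_state(): the state, without advancing time (a new reading comes with each control period).
- camera(name): name is "scene" or "top" or "wrist"; returns a dict with "color" (400x640x3 uint8, red, green, blue), "z_map" (400x640 float32, mm along the optical axis (not along the pixel's ray), 0 where there is no reading), "fov_y" (degrees; the focal length in pixels is half the picture's height over the tangent of half this angle, whatever the lens; pixels are square), "cx", "cy" (the principal point, pixels), "world_from_camera" (4x4, takes a point from camera to world coordinates); the wrist camera has in their place "tool_from_camera" (4x4, takes a point from camera to tool coordinates, whose origin is the TCP and whose axes are the flange's). Camera axes: x right, y up, looking along -z (the intrinsics and any distortion apply to the point x, -y, -z); pixel columns grow to the right and rows downward; lengths in mm; the calibration is good to about 2 mm. A picture is of the moment at which its call begins: read the wrist's pose just before it.
- manip.sign_off(): hands the job in, once; it reports no verdict.
Trained networks look in the newest picture that a camera, given by its name, has taken for a name from the list of things; names that differ only in an ending like _2 or _b are one class to them, and where a whole thing is asked for, a point or a joint stands for the part that bears it (a point fixed in the world has none). Each returns a list of dicts, best first, with "confidence" (0 to 1); they miss things now and then, are a little off and sometimes report something else, mostly with a low value. They report only what shows in the picture. A call takes as long as a camera call. They do not tell look-alikes from the thing itself.
- search_frame(name, camera): "at" ([x, y, z] in mm, in the coordinates of the camera as it stood for that picture, good to about 4 mm: the middle of the surface that is visible of it).
- masks_of(name, camera): "region" (400x640 bool, what is visible of it).
- tip_of(name, camera): "at" ([x, y, z] in mm, in the coordinates of the camera as it stood for that picture, good to about 4 mm: a listed point, or the origin of a listed thing).
The state is a dict: "clock": time; "joints": joint angles; "qd": joint speeds; "effort": joint torques, N m; "eef_pos": TCP position; "eef_rot": TCP orientation; "wrist_force": force on the tool from outside, world axes, zero at the start; "moment": the same for the moment, N m; "finger_gap": finger opening in mm.
Only numpy, scipy, OpenCV 4.12 (cv2) and the standard library are available. Lean on these libraries where they do the work, as an engineer would, in place of code of your own. Each camera call takes 0.05 s, during which the arm holds its last target. There are 200 camera calls.

## Working session

There is one attempt and no reset: what is moved stays moved. The work goes in short steps, Python scripts to look and compute and a tool call to move; the robot and the scene stay as the last step left them, time stands still between calls to the robot, and variables do not carry over. Pictures are saved under pics/ and viewed, about 12 in all and at most 16, crops included, and the job is handed in when it is done.

Besides the shell and the picture viewer there is one more tool, called after "Call:" by a JSON object that holds its "fn" and its "kwargs". send_rows: Moves the arm, as the interface text tells. Its arguments: {"type":"object","properties":{"plan":{"type":"array"},"grip_force":{"type":"number"}},"required":["plan"]}

```bash
ls; mkdir -p pics; cat > h.py <<'E'
import numpy as np, cv2
from cell import manip, camera, search_frame, masks_of, tip_of
from scipy.spatial.transform import Rotation as R
def f_of(c): return 200/np.tan(np.radians(c["fov_y"])/2)
def T_of(c,s=None):
    if "world_from_camera" in c: return np.array(c["world_from_camera"])
    T=np.eye(4); T[:3,:3]=R.from_euler('xyz',s["eef_rot"]).as_matrix(); T[:3,3]=s["eef_pos"]
    return T@np.array(c["tool_from_camera"])
def cloud(c,T):
    z=c["z_map"].astype(float); f=f_of(c); v,u=np.mgrid[0:400,0:640]
    P=np.stack([(u-c["cx"])*z/f,-(v-c["cy"])*z/f,-z],-1)@T[:3,:3].T+T[:3,3]
    P[z<=0]=np.nan
    return P
def shoot(name,png=None):
    s=manip.read_state(); c=camera(name); T=T_of(c,s)
    if png: cv2.imwrite("pics/"+png,c["color"][:,:,::-1])
    return c,T,cloud(c,T)
def w(T,p): return (T@np.append(p,1))[:3]
E
python3 - <<'E'
from h import *
s=manip.read_state();print({k:np.round(v,3) for k,v in s.items()}, manip.tip_reach)
for n in("top","scene"):
    c,T,P=shoot(n,n+"0.png"); print(n,c["fov_y"],c["cx"],c["cy"],[k for k in c],np.round(T,3))
    for q in("plate0_c","relay_c"):
        for d in search_frame(q,n): print(n,q,round(d["confidence"],2),np.round(w(T,d["at"])))
    for q in("socket_mouth","coil_spot","knob_grip"):
        for d in tip_of(q,n): print(n,q,round(d["confidence"],2),np.round(w(T,d["at"])))
E
```

```text
pics
{'clock': np.float64(0.0), 'joints': array([-1.395,  0.3  ,  1.522, -0.   ,  1.321, -0.067]), 'qd': array([ 0.   ,  0.   ,  0.   ,  0.001, -0.   , -0.001]), 'effort': array([ 2.0000e-03, -5.3181e+01, -3.5274e+01,  7.1000e-02,  2.4000e-02,
       -0.0000e+00]), 'eef_pos': array([ 132.194, -533.628,  223.877]), 'eef_rot': array([-3.14 , -0.   ,  0.243]), 'wrist_force': array([-0.05 , -0.483, -0.527]), 'moment': array([ 0.005,  0.013, -0.007]), 'finger_gap': np.float64(94.268)} 19.0
top 47.87318204646283 324.3896815462225 195.72207463298616 ['color', 'z_map', 'fov_y', 'cx', 'cy', 'world_from_camera'] [[ 1.030000e-01  9.710000e-01 -2.160000e-01  2.727610e+02]
 [-9.950000e-01  1.010000e-01 -1.800000e-02  1.600800e+01]
 [ 4.000000e-03  2.160000e-01  9.760000e-01  1.338491e+03]
 [ 0.000000e+00  0.000000e+00  0.000000e+00  1.000000e+00]]
top plate0_c 0.55 [ 433. -378.   12.]
top relay_c 0.65 [810. -26.   6.]
top relay_c 0.64 [ 559. -408.   48.]
top socket_mouth 0.69 [664. -53.  50.]
top coil_spot 0.98 [629.  74.  52.]
top knob_grip 0.7 [ 608. -121.   78.]
scene 45.671840162901276 316.1532861459936 201.6922953436575 ['color', 'z_map', 'fov_y', 'cx', 'cy', 'world_from_camera'] [[ 8.910000e-01 -3.900000e-01  2.310000e-01  8.697730e+02]
 [ 4.530000e-01  7.740000e-01 -4.430000e-01 -6.029370e+02]
 [-6.000000e-03  4.990000e-01  8.670000e-01  1.266301e+03]
 [ 0.000000e+00  0.000000e+00  0.000000e+00  1.000000e+00]]
scene plate0_c 0.97 [ 434. -380.    9.]
scene relay_c 0.58 [ 571. -409.   48.]
scene socket_mouth 0.63 [555. 417.   4.]
scene socket_mouth 0.58 [667. -55.  47.]
scene coil_spot 0.8 [629.  77.  54.]
scene knob_grip 0.5 [ 600. -122.   80.]
scene knob_grip 0.19 [ 565. -407.   23.]
```

View pics/top0.png

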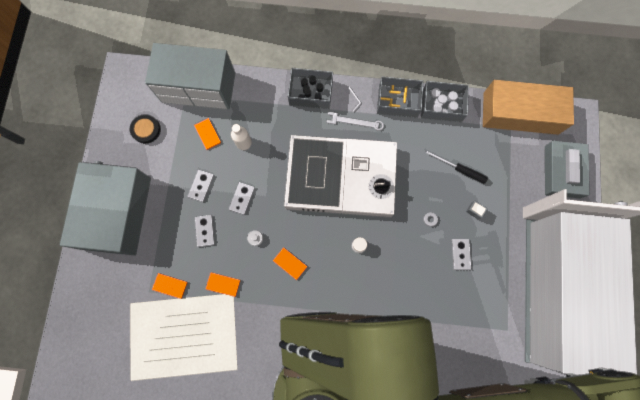

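View pics/scene0.png

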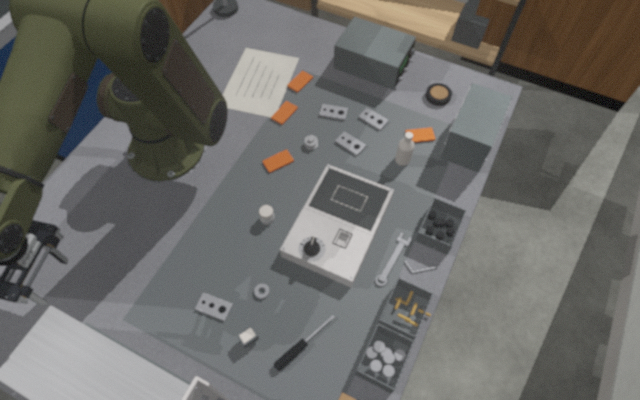

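Plates (bored, grey) show at top pixels (201,186), (242,198), (205,231) and (461,254). The relay is the white block at (478,210). Look-alikes are the orange plates at (208,133), (290,263), (170,286) and (223,284), and the white screw jar or lid at (360,245) could pass for the relay. The socket is at (360,162) and the knob at (380,186).

```bash
cat >> h.py <<'E'
def rects(P,m,minarea=1500,maxarea=1e9):
    """connected parts of mask m -> world-xy min area rects (cx,cy,L,W,yaw of long side,top z)"""
    n,l,st,_=cv2.connectedComponentsWithStats(m.astype(np.uint8),connectivity=4); o=[]
    for i in range(1,n):
        if st[i,4]<40: continue
        q=P[l==i]; q=q[np.isfinite(q[:,0])]
        if len(q)<40: continue
        (x,y),(a,b),t=cv2.minAreaRect(q[:,:2].astype(np.float32))
        if a<b: a,b,t=b,a,t+90
        t=(t+90)%180-90
        if minarea<a*b<maxarea: o.append([x,y,a,b,t,np.median(q[:,2]),st[i,0]+st[i,2]/2,st[i,1]+st[i,3]/2])
    return o
E
python3 - <<'E'
from h import *
c,T,P=shoot("top")
np.set_printoptions(suppress=True,linewidth=150)
z=P[:,:,2]; col=c["color"].astype(int)
box=(P[:,:,0]>250)&(P[:,:,0]<850)&(abs(P[:,:,1])<560)
for a,b in((5,16),(16,140)):
    print(a,b)
    for r in rects(P,box&(z>a)&(z<b),600): print(np.round(r,1), col[int(r[7]),int(r[6])])
for q in ("plate0_c","relay_c","screw_jar","pulley","bearing","oiler"):
    for d in masks_of(q,"top"):
        k=d["region"]; print(q,round(d["confidence"],2),np.round(np.nanmean(P[k],0)))
for n,(u,v) in dict(spot=(317,172),sock=(360,162),knob=(380,186)).items(): print(n,P[v,u].round(1))
cv2.imwrite("pics/crop1.png",cv2.resize(c["color"][110:300,140:500,::-1],None,fx=2.2,fy=2.2,interpolation=cv2.INTER_CUBIC))
E
```

```text
5 16
[820.4  39.9  37.4  35.7  -3.4   7.5 333.5 118. ] [212 209 214]
[817.1  -3.3  50.8  20.1  78.6   7.8 347.  120. ] [218 215 220]
[728.1 426.6  97.3  53.   32.7  10.1 207.5 133.5] [251 138   0]
[808.  -95.7  47.9  27.3 -77.5   7.6 376.  125.5] [205 201 206]
[560.8 418.3  97.4  51.6 -12.7   9.8 201.  185.5] [152 149 152]
[534.4 290.4  89.5  56.1 -12.8  10.  242.  198.5] [107 105 108]
[ 528.6 -282.    40.3   39.2  -39.5   10.9  431.   218.5] [108 109 112]
[425.3 386.1  90.8  55.1  11.8   9.4 205.  231. ] [61 60 60]
[ 435.3 -377.4   92.5   52.6    3.     9.3  461.5  254. ] [77 75 79]
[356.3 120.8  90.9  51.3  57.3   9.7 290.  263.5] [241 125   0]
[275.  306.9  90.3  52.   82.7   9.8 223.  283.5] [242 125   0]
[263.4 459.3  96.3  38.   81.8   9.8 170.5 281.5] [243 129   3]
16 140
[830.1 463.8 192.1  38.7 -89.9  91.1 193.   91.5] [124 122 120]
[ 843.8 -494.1  131.5   12.4  -90.    64.   510.5  121.5] [109  82  53]
[708.  306.9  49.6  44.1 -53.   86.1 241.  136.5] [185 174 165]
[630.3  -1.6 321.2 222.3 -88.2  50.  340.5 175.5] [118 116 114]
[ 682.7 -395.5   98.9   26.2   70.4   23.3  471.5  173. ] [39 38 40]
[ 567.1 -409.7   44.2   36.6   62.2   46.8  477.   210. ] [250 246 240]
[419.4 231.9  42.3  38.9   8.   22.  255.  237.5] [207 204 205]
[427.5 -74.2  40.7  38.7   6.2  49.1 359.5 245. ] [242 235 228]
plate0_c 0.77 [ 434. -377.    9.]
relay_c 0.48 [ 564. -407.   45.]
screw_jar 0.58 [425. -73.  44.]
pulley 0.61 [418. 231.  22.]
oiler 0.54 [701. 304.  82.]
oiler 0.33 [559. 418.  10.]
spot [626.5  69.2  51.4]
sock [676.1 -55.8  33.2]
knob [ 596.5 -116.9   78. ]
```

View pics/crop1.png

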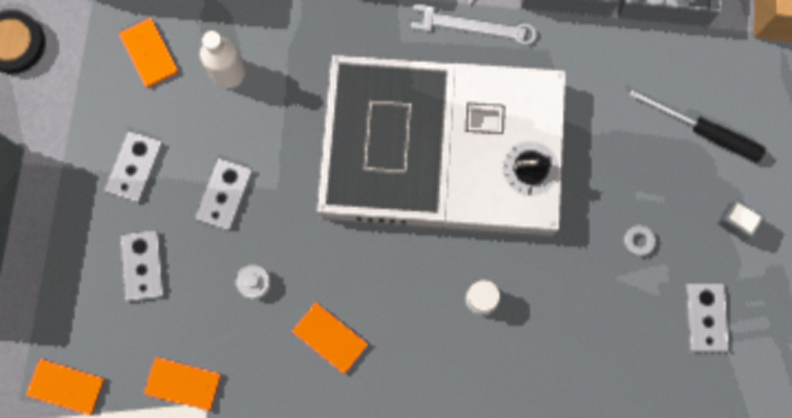

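```bash
cat >> h.py <<'E'
def go(x,y,z,yawdeg):
    """total tool-z turn (deg), then travel in the turned tool frame (tool down)"""
    s=manip.read_state(); rz=s["eef_rot"]; p=np.array(s["eef_pos"])
    Rt=R.from_euler('xyz',[np.pi,0,np.radians(yawdeg)])
    rv=(R.from_euler('xyz',rz).inv()*Rt).as_rotvec(degrees=True)
    d=Rt.inv().apply(np.array([x,y,z])-p)
    print("turn",rv.round(2),"then travel",d.round(1),"n60",round(np.abs(d).max()/60,1),"gap",round(float(s["finger_gap"]),1),"t",round(float(s["clock"]),1),"pos",p.round(1),"yaw",np.degrees(rz[2]).round(2),"F",np.round(s["wrist_force"],1))
E
python3 - <<'E'
from h import *
go(435,-377,190,3)
E
```

```text
turn [-0.   -0.   10.91] then travel [ 310.6 -140.8   34.4] n60 5.2 gap 93.8 t 0.9 pos [ 132.2 -533.9  224.4] yaw 13.91 F [-0.  -0.1 -0.1]
```

Call:
{"fn": "send_rows", "kwargs": {"plan": [{"travel": [0, 0, 6], "delta_rot": [0, 0, 5.5], "fingers": -0.5}, {"travel": [0, 0, 6], "delta_rot": [0, 0, 5.4], "fingers": -0.5}, {"travel": [52, -23.5, 4], "delta_rot": [0, 0, 0], "fingers": -0.5}, {"travel": [52, -23.5, 4], "delta_rot": [0, 0, 0], "fingers": -0.5}, {"travel": [52, -23.5, 4], "delta_rot": [0, 0, 0], "fingers": -0.5}, {"travel": [52, -23.5, 4], "delta_rot": [0, 0, 0], "fingers": -0.5}, {"travel": [52, -23.5, 4], "delta_rot": [0, 0, 0], "fingers": -0.5}, {"travel": [51, -23.5, 4], "delta_rot": [0, 0, 0], "fingers": -0.5}, {"travel": [0, 0, 0], "delta_rot": [0, 0, 0], "fingers": -0.5}], "grip_force": 25}}

```text
clock: 2.08
eef_pos: [437.8, -374.7, 187.8]
eef_rot: [-3.141, 0.0, 0.057]
wrist_force: [0.1, 0.2, -0.2]
finger_gap: 70.9
```

```bash
cat >> h.py <<'E'
def plates(png=None,lo=5,hi=16):
    c,T,P=shoot("wrist",png); z=P[:,:,2]
    k=cv2.morphologyEx(((z>lo)&(z<hi)).astype(np.uint8),cv2.MORPH_OPEN,np.ones((3,3)))
    for r in rects(P,k,1500): print(np.round(r,1), c["color"][int(r[7]),int(r[6])])
    return c,T,P
E
python3 - <<'E'
from h import *
c,T,P=plates("w1.png"); go(435,-377,190,3); print(c["fov_y"],np.round(c["tool_from_camera"],2).tolist())
E
```

```text
[ 527.4 -282.1   40.8   40.6   -9.7   10.3  248.   102.5] [70 71 70]
[ 432.8 -378.    90.    50.     5.8    8.5  327.   188. ] [80 81 80]
turn [-0.02  0.03  0.16] then travel [-1.4  1.1 -2. ] n60 0.0 gap 70.5 t 2.1 pos [ 436.3 -375.8  188. ] yaw 3.16 F [ 0.2 -0.7  0.3]
70.1825281619053 [[-0.0, 0.97, 0.24, 68.28], [1.0, 0.0, -0.0, -0.65], [-0.0, 0.24, -0.97, -158.87], [0.0, 0.0, 0.0, 1.0]]
```

View pics/w1.png

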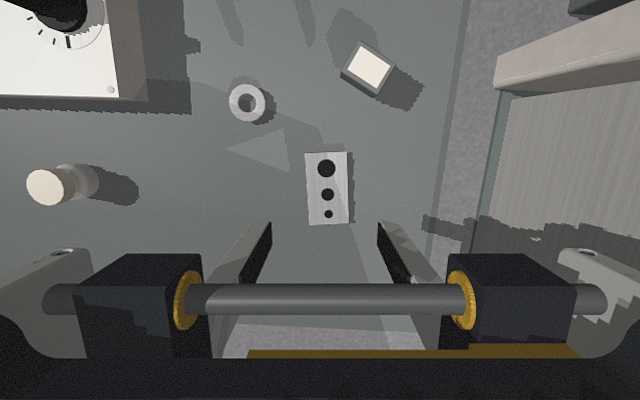

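The crop shows a grey bored plate at (327,188), which is the right part. The relay is at (368,68) and the bearing at (248,102). Descending to grasp it.

```bash
python3 - <<'E'
from h import *
c,T,P=plates(); go(433,-378,21,4.5)
E
```

```text
[ 527.5 -282.3   41.    40.8   43.8   10.4  247.   101.5] [69 70 68]
[ 432.8 -378.1   90.    50.     5.9    8.5  326.   187. ] [55 54 58]
turn [-0.01  0.02 -1.43] then travel [ -2.5   1.2 167.3] n60 2.8 gap 70.6 t 2.2 pos [ 435.4 -376.6  188.3] yaw 3.07 F [-1.1  0.   0.5]
```

Call:
{"fn": "send_rows", "kwargs": {"plan": [{"travel": [-2.5, 1, 47], "delta_rot": [0, 0, -2.4], "fingers": -0.5}, {"travel": [0, 0, 50], "delta_rot": [0, 0, 0], "fingers": -0.5}, {"travel": [0, 0, 40], "delta_rot": [0, 0, 0], "fingers": -0.5}, {"travel": [0, 0, 20], "delta_rot": [0, 0, 0], "fingers": -0.5}, {"travel": [0, 0, 10], "delta_rot": [0, 0, 0], "fingers": -0.5}, {"travel": [0, 0, 0], "delta_rot": [0, 0, 0], "fingers": -0.5}, {"travel": [0, 0, 0], "delta_rot": [0, 0, 0], "fingers": 0.3}, {"travel": [0, 0, 0], "delta_rot": [0, 0, 0], "fingers": 0.3}, {"travel": [0, 0, 0], "delta_rot": [0, 0, 0], "fingers": 0.3}, {"travel": [0, 0, 0], "delta_rot": [0, 0, 0], "fingers": 0.3}, {"travel": [0, 0, 0], "delta_rot": [0, 0, 0], "fingers": 0.3}]}}

```text
clock: 3.55
eef_pos: [433.2, -378.1, 22.1]
eef_rot: [3.141, -0.001, 0.095]
wrist_force: [-1.5, -0.2, 5.8]
finger_gap: 49.7
```

```bash
python3 - <<'E'
from h import *
go(628,73,160,1.8)
E
```

```text
turn [ 0.05 -0.03  3.62] then travel [ 208.9 -444.8 -137.9] n60 7.4 gap 49.7 t 3.5 pos [ 433.2 -378.1   22.1] yaw 5.42 F [-1.5 -0.2  5.8]
```

Call:
{"fn": "send_rows", "kwargs": {"plan": [{"travel": [0, 0, -40], "delta_rot": [0, 0, 1.8], "fingers": 0.3}, {"travel": [0, 0, -50], "delta_rot": [0, 0, 1.8], "fingers": 0.3}, {"travel": [18, -53, -48], "delta_rot": [0, 0, 0], "fingers": 0.3}, {"travel": [18, -56, 0], "delta_rot": [0, 0, 0], "fingers": 0.3}, {"travel": [18, -56, 0], "delta_rot": [0, 0, 0], "fingers": 0.3}, {"travel": [18, -56, 0], "delta_rot": [0, 0, 0], "fingers": 0.3}, {"travel": [18, -56, 0], "delta_rot": [0, 0, 0], "fingers": 0.3}, {"travel": [18, -56, 0], "delta_rot": [0, 0, 0], "fingers": 0.3}, {"travel": [18, -56, 0], "delta_rot": [0, 0, 0], "fingers": 0.3}, {"travel": [18, -56, 0], "delta_rot": [0, 0, 0], "fingers": 0.3}, {"travel": [0, 0, 0], "delta_rot": [0, 0, 0], "fingers": 0.3}, {"travel": [0, 0, 0], "delta_rot": [0, 0, 0], "fingers": 0.3}, {"travel": [0, 0, 0], "delta_rot": [0, 0, 0], "fingers": 0.3}]}}

```text
clock: 5.18
eef_pos: [560.1, 62.2, 152.0]
eef_rot: [3.141, 0.0, 0.03]
wrist_force: [0.2, -0.5, -1.8]
finger_gap: 49.3
```

```bash
python3 - <<'E'
from h import *
c,T,P=shoot("wrist","w2.png"); go(628,73,100,1.8)
print([ (round(d["confidence"],2),w(T,d["at"]).round(1)) for n in("coil_spot","socket_mouth","knob_grip") for d in tip_of(n,"wrist")])
# white pixels at table level
z=P[:,:,2]; g=c["color"].min(2)
reg=(abs(P[:,:,0]-628)<60)&(abs(P[:,:,1]-73)<40)&(abs(z-50)<8)
print("table z",np.nanmedian(z[reg]))
m=reg&(g>(np.median(g[reg])+45))
print(m.sum()); q=P[m][:,:2].astype(np.float32); (x,y),s,t=cv2.minAreaRect(q); print(x,y,s,t)
E
```

```text
turn [ 0.    0.01 -0.08] then travel [68.1 -8.6 52.1] n60 1.1 gap 49.6 t 5.2 pos [560.2  62.2 152.1] yaw 1.72 F [-0.3 -0.1 -2.8]
[(0.84, array([626.2,  78.9,  47.4])), (0.83, array([663. , -55.8,  44.7])), (0.68, array([ 604.3, -117.3,   75.9]))]
table z 49.17800169134975
667
621.1129760742188 73.88611602783203 (105.15005493164062, 56.900238037109375) 0.8108542561531067
```

View pics/w2.png

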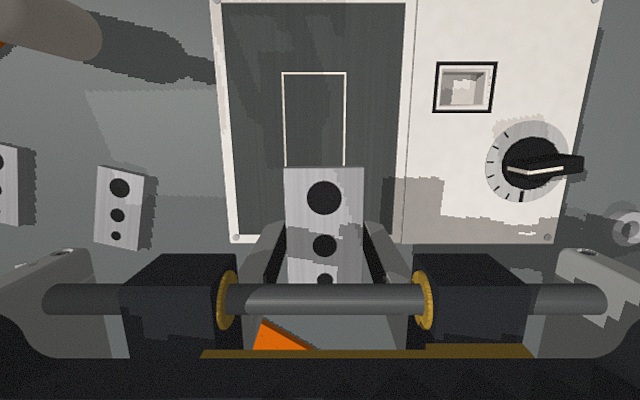

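```bash
cat >> h.py <<'E'
def outline(c,P):
    g=c["color"].min(2).astype(int)
    reg=(abs(P[:,:,2]-50)<6)&(abs(P[:,:,0]-632)<60)&(abs(P[:,:,1]-73)<36)
    m=reg&(g>120); n,l,st,_=cv2.connectedComponentsWithStats(m.astype(np.uint8),connectivity=8)
    i=1+np.argmax(st[1:,4]); q=P[l==i][:,:2]
    xt=np.percentile(q[:,0],99); e=q[q[:,0]>xt-4]; s=q[(q[:,0]<xt-8)&(q[:,0]>xt-60)]
    ym=np.median(e[:,1]); L=s[s[:,1]>ym]; Rr=s[s[:,1]<ym]
    fl=np.polyfit(L[:,0],L[:,1],1); fr=np.polyfit(Rr[:,0],Rr[:,1],1); fe=np.polyfit(e[:,1],e[:,0],1)
    print("n",len(L),len(Rr),len(e),"width",np.polyval(fl,xt)-np.polyval(fr,xt),"yaw L,R,E",np.degrees(np.arctan([fl[0],fr[0],-fe[0]])).round(2))
    a=(fl[0]+fr[0])/2; xc=np.median(e[:,0]); yc=(np.polyval(fl,xc)+np.polyval(fr,xc))/2
    d=np.array([1,a])/np.hypot(1,a); print("far edge mid",xc,yc,"centre",np.array([xc,yc])-46.7*d)
def held(c,lo,hi,s=None):
    """plate in hand, tool frame"""
    Q=cloud(c,np.array(c["tool_from_camera"])); m=(Q[:,:,2]>lo)&(Q[:,:,2]<hi)&(abs(Q[:,:,1])<40)&(abs(Q[:,:,0])<70)&(c["color"].min(2)>90)
    q=Q[m]; e=q[q[:,0]>20]; print("held z",np.median(e[:,2]),"far end x",np.percentile(e[:,0],98),"y",np.percentile(e[:,1],[2,98]))
E
python3 - <<'E'
from h import *
c,T,P=shoot("wrist"); outline(c,P); held(c,5,22)
E
```

```text
n 140 169 176 width 53.89126285007946 yaw L,R,E [1.69 1.31 1.49]
far edge mid 672.3785185369293 75.15033868517084 centre [625.69446226  73.93013808]
held z 13.653572016645498 far end x 44.23863114058147 y [-24.68668082  23.10032476]
```

```bash
python3 - <<'E'
from h import *
go(626.8,73.2,72.6,1.6)
E
```

```text
turn [-0.   -0.01  0.16] then travel [66.8 -8.6 79.6] n60 1.3 gap 49.8 t 5.4 pos [560.3  62.8 152.2] yaw 1.76 F [ 0.7 -0.9 -3.5]
```

Call:
{"fn": "send_rows", "kwargs": {"plan": [{"travel": [34, -4.4, 0], "delta_rot": [0, 0, 0], "fingers": 0.3}, {"travel": [33, -4.4, 30], "delta_rot": [0, 0, 0], "fingers": 0.3}, {"travel": [0, 0, 30], "delta_rot": [0, 0, 0], "fingers": 0.3}, {"travel": [0, 0, 14], "delta_rot": [0, 0, 0], "fingers": 0.3}, {"travel": [0, 0, 5], "delta_rot": [0, 0, 0], "fingers": 0.3}, {"travel": [0, 0, 0], "delta_rot": [0, 0, 0], "fingers": 0.3}, {"travel": [0, 0, 0], "delta_rot": [0, 0, 0], "fingers": 0.3}, {"travel": [0, 0, 0], "delta_rot": [0, 0, 0], "fingers": 0.3}]}}

```text
clock: 6.42
eef_pos: [627.3, 74.2, 74.0]
eef_rot: [-3.142, -0.001, 0.032]
wrist_force: [0.3, 0.2, -2.4]
finger_gap: 49.8
```

```bash
python3 - <<'E'
from h import *
go(626.8,73.2,72.6,1.6)
E
```

```text
turn [-0.   -0.07  0.21] then travel [-0.5  1.   1.4] n60 0.0 gap 49.8 t 6.4 pos [627.3  74.2  74. ] yaw 1.81 F [ 0.3  0.2 -2.4]
```

Call:
{"fn": "send_rows", "kwargs": {"plan": [{"travel": [-0.3, 0.8, 1.2], "delta_rot": [0, 0, 0], "fingers": 0.3}, {"travel": [0, 0, 0.5], "delta_rot": [0, 0, 0], "fingers": 0.3}, {"travel": [0, 0, 0], "delta_rot": [0, 0, 0], "fingers": 0.3}, {"travel": [0, 0, 0], "delta_rot": [0, 0, 0], "fingers": -0.2}, {"travel": [0, 0, 0], "delta_rot": [0, 0, 0], "fingers": -0.4}, {"travel": [0, 0, 0], "delta_rot": [0, 0, 0], "fingers": -0.5}, {"travel": [0, 0, -30], "delta_rot": [0, 0, 0], "fingers": -0.5}, {"travel": [0, 0, -45], "delta_rot": [0, 0, 7], "fingers": -0.5}, {"travel": [0, 0, -42], "delta_rot": [0, 0, 7], "fingers": -0.5}]}}

```text
clock: 7.55
eef_pos: [626.7, 73.4, 189.9]
eef_rot: [-3.142, -0.0, -0.217]
wrist_force: [0.3, 1.2, 1.4]
finger_gap: 70.6
```

```bash
python3 - <<'E'
from h import *
go(532,290,190,-12.5)
E
```

```text
turn [-0.   -0.01  0.08] then travel [-1.393e+02 -1.910e+02 -1.000e-01] n60 3.2 gap 70.6 t 7.5 pos [626.7  73.4 189.9] yaw -12.42 F [0.3 1.2 1.4]
```

Call:
{"fn": "send_rows", "kwargs": {"plan": [{"travel": [-35, -48, 0], "delta_rot": [0, 0, 0], "fingers": -0.5}, {"travel": [-35, -48, 0], "delta_rot": [0, 0, 0], "fingers": -0.5}, {"travel": [-35, -48, 0], "delta_rot": [0, 0, 0], "fingers": -0.5}, {"travel": [-34, -47, 0], "delta_rot": [0, 0, 0], "fingers": -0.5}, {"travel": [0, 0, 0], "delta_rot": [0, 0, 0], "fingers": -0.5}, {"travel": [0, 0, 0], "delta_rot": [0, 0, 0], "fingers": -0.5}]}}

```text
clock: 8.3
eef_pos: [531.4, 289.1, 188.4]
eef_rot: [3.141, -0.0, -0.212]
wrist_force: [0.3, -1.0, 0.4]
finger_gap: 70.6
```

```bash
python3 - <<'E'
from h import *
c,T,P=plates(); go(532,290,21,-12.5)
E
```

```text
[725.2 425.4  91.2  50.4  34.    8.5 163.5  43.5] [227 117  10]
[707.9 591.3  84.1  31.3 -22.   10.7  27.   86.5] [67 65 64]
[531.8 290.2  89.5  50.  -12.5   8.5 324.  183.5] [105 101  99]
[558.4 419.5  89.7  50.7 -11.9   8.4 215.  184.5] [140 139 138]
[440.3 376.3  49.8  46.6 -12.6   8.3 275.  265.5] [169 170 167]
turn [ 0.01 -0.    0.26] then travel [ 1.000e-01 -1.400e+00  1.674e+02] n60 2.8 gap 70.5 t 8.3 pos [531.6 288.6 188.4] yaw -12.24 F [-0.2 -0.2 -1.1]
```

Call:
{"fn": "send_rows", "kwargs": {"plan": [{"travel": [0.2, -1.2, 50], "delta_rot": [0, 0, 0], "fingers": -0.5}, {"travel": [0, 0, 50], "delta_rot": [0, 0, 0], "fingers": -0.5}, {"travel": [0, 0, 37], "delta_rot": [0, 0, 0], "fingers": -0.5}, {"travel": [0, 0, 20], "delta_rot": [0, 0, 0], "fingers": -0.5}, {"travel": [0, 0, 10], "delta_rot": [0, 0, 0], "fingers": -0.5}, {"travel": [0, 0, 0], "delta_rot": [0, 0, 0], "fingers": -0.5}, {"travel": [0, 0, 0], "delta_rot": [0, 0, 0], "fingers": 0.3}, {"travel": [0, 0, 0], "delta_rot": [0, 0, 0], "fingers": 0.3}, {"travel": [0, 0, 0], "delta_rot": [0, 0, 0], "fingers": 0.3}, {"travel": [0, 0, 0], "delta_rot": [0, 0, 0], "fingers": 0.3}, {"travel": [0, 0, 0], "delta_rot": [0, 0, 0], "fingers": 0.3}]}}

```text
clock: 9.72
eef_pos: [532.0, 290.7, 22.2]
eef_rot: [-3.141, -0.001, -0.213]
wrist_force: [-2.5, -0.3, 7.2]
finger_gap: 49.5
```

```bash
python3 - <<'E'
from h import *
go(561,72,152,1.6)
E
```

```text
turn [ -0.03  -0.05 -13.79] then travel [  22.9  219.5 -129.8] n60 3.7 gap 49.5 t 9.7 pos [532.  290.7  22.2] yaw -12.19 F [-2.5 -0.3  7.2]
```

Lift, and go to a viewing pose 66 mm short of the pile, to see the placed plate.

Call:
{"fn": "send_rows", "kwargs": {"plan": [{"travel": [0, 0, -40], "delta_rot": [0, 0, -6.9], "fingers": 0.3}, {"travel": [0, 0, -50], "delta_rot": [0, 0, -6.9], "fingers": 0.3}, {"travel": [4.6, 43.9, -40], "delta_rot": [0, 0, 0], "fingers": 0.3}, {"travel": [4.6, 43.9, 0], "delta_rot": [0, 0, 0], "fingers": 0.3}, {"travel": [4.6, 43.9, 0], "delta_rot": [0, 0, 0], "fingers": 0.3}, {"travel": [4.6, 43.9, 0], "delta_rot": [0, 0, 0], "fingers": 0.3}, {"travel": [4.5, 43.9, 0], "delta_rot": [0, 0, 0], "fingers": 0.3}, {"travel": [0, 0, 0], "delta_rot": [0, 0, 0], "fingers": 0.3}, {"travel": [0, 0, 0], "delta_rot": [0, 0, 0], "fingers": 0.3}]}}

```text
clock: 10.85
eef_pos: [560.5, 72.1, 151.2]
eef_rot: [-3.141, 0.001, 0.028]
wrist_force: [-0.1, 0.1, -3.5]
finger_gap: 49.7
```

```bash
python3 - <<'E'
from h import *
c,T,P=shoot("wrist","w3.png"); held(c,5,22); go(626.8,73.2,83.6,1.6)
m=(P[:,:,2]>55)&(P[:,:,2]<66)&(abs(P[:,:,0]-640)<60)&(abs(P[:,:,1]-73)<40); q=P[m]
print("pile z",np.median(q[:,2]),"far x",np.percentile(q[:,0],98),"y",np.percentile(q[:,1],[2,98]))
E
```

```text
held z 13.73667423842582 far end x 44.95141620144874 y [-24.39871974  23.49885767]
turn [-0.01  0.03  0.04] then travel [66.3  1.2 67.6] n60 1.1 gap 49.7 t 10.9 pos [560.5  72.5 151.2] yaw 1.64 F [-1.5 -0.2 -2.5]
pile z 58.64455469639597 far x 669.5742082172337 y [49.98002796 97.84306662]
```

View pics/w3.png

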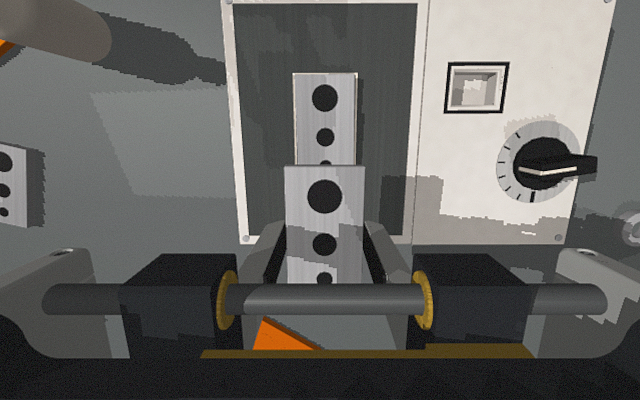

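The first plate at (325,118) covers the outline squarely and the second is in hand. I'll place it on top.

Call:
{"fn": "send_rows", "kwargs": {"plan": [{"travel": [34, 0.5, 0], "delta_rot": [0, 0, 0], "fingers": 0.3}, {"travel": [32.5, 0.5, 20], "delta_rot": [0, 0, 0], "fingers": 0.3}, {"travel": [0, 0, 28], "delta_rot": [0, 0, 0], "fingers": 0.3}, {"travel": [0, 0, 12], "delta_rot": [0, 0, 0], "fingers": 0.3}, {"travel": [0, 0, 5], "delta_rot": [0, 0, 0], "fingers": 0.3}, {"travel": [0, 0, 0], "delta_rot": [0, 0, 0], "fingers": 0.3}, {"travel": [0, 0, 0], "delta_rot": [0, 0, 0], "fingers": 0.3}, {"travel": [0, 0, 0], "delta_rot": [0, 0, 0], "fingers": 0.3}]}}

```text
clock: 11.9
eef_pos: [627.4, 72.7, 87.2]
eef_rot: [-3.142, -0.001, 0.028]
wrist_force: [0.4, -0.3, -3.0]
finger_gap: 49.7
```

```bash
python3 - <<'E'
from h import *
go(626.8,73.2,82.2,1.6)
E
```

```text
turn [-0.   -0.06  0.01] then travel [-0.6 -0.5  5. ] n60 0.1 gap 49.7 t 11.9 pos [627.4  72.7  87.2] yaw 1.61 F [ 0.4 -0.3 -3. ]
```

Call:
{"fn": "send_rows", "kwargs": {"plan": [{"travel": [-0.5, -0.4, 4], "delta_rot": [0, 0, 0], "fingers": 0.3}, {"travel": [0, 0, 1], "delta_rot": [0, 0, 0], "fingers": 0.3}, {"travel": [0, 0, 0.3], "delta_rot": [0, 0, 0], "fingers": 0.3}, {"travel": [0, 0, 0], "delta_rot": [0, 0, 0], "fingers": -0.2}, {"travel": [0, 0, 0], "delta_rot": [0, 0, 0], "fingers": -0.4}, {"travel": [0, 0, 0], "delta_rot": [0, 0, 0], "fingers": -0.5}, {"travel": [0, 0, -30], "delta_rot": [0, 0, 0], "fingers": -0.5}, {"travel": [0, 0, -40], "delta_rot": [0, 0, 6.8], "fingers": -0.5}, {"travel": [0, 0, -38], "delta_rot": [0, 0, 6.8], "fingers": -0.5}]}}

```text
clock: 13.02
eef_pos: [626.6, 73.1, 190.4]
eef_rot: [-3.142, -0.0, -0.213]
wrist_force: [0.4, -0.2, 0.5]
finger_gap: 70.5
```

```bash
python3 - <<'E'
from h import *
go(558.4,419.5,190,-12)
E
```

```text
turn [-0.   -0.   -0.21] then travel [-138.8 -324.7    0.4] n60 5.4 gap 70.5 t 13.0 pos [626.6  73.1 190.4] yaw -12.21 F [ 0.4 -0.2  0.5]
```

Call:
{"fn": "send_rows", "kwargs": {"plan": [{"travel": [-23.2, -54.1, 0], "delta_rot": [0, 0, 0], "fingers": -0.5}, {"travel": [-23.2, -54.1, 0], "delta_rot": [0, 0, 0], "fingers": -0.5}, {"travel": [-23.2, -54.1, 0], "delta_rot": [0, 0, 0], "fingers": -0.5}, {"travel": [-23.2, -54.1, 0], "delta_rot": [0, 0, 0], "fingers": -0.5}, {"travel": [-23.2, -54.1, 0], "delta_rot": [0, 0, 0], "fingers": -0.5}, {"travel": [-23.2, -54.1, 0], "delta_rot": [0, 0, 0], "fingers": -0.5}, {"travel": [0, 0, 0], "delta_rot": [0, 0, 0], "fingers": -0.5}, {"travel": [0, 0, 0], "delta_rot": [0, 0, 0], "fingers": -0.5}]}}

```text
clock: 14.02
eef_pos: [558.1, 419.1, 188.8]
eef_rot: [3.141, 0.0, -0.209]
wrist_force: [0.1, -1.8, 0.1]
finger_gap: 70.5
```

```bash
python3 - <<'E'
from h import *
c,T,P=plates(); go(558.4,419.5,21.5,-12); print(manip.read_state()["joints"])
E
```

```text
[725.2 425.3  90.3  50.2  34.    8.6 286.5  42.5] [231 119  10]
[558.2 419.7  89.7  49.9 -11.8   8.5 324.  183.5] [116 115 115]
[436.6 389.2  63.8  50.3  13.3   8.5 366.5 262. ] [42 43 44]
turn [ 0.02  0.   -0.05] then travel [ -0.2  -1.  167.5] n60 2.8 gap 70.5 t 14.1 pos [558.4 418.5 189. ] yaw -12.05 F [0.  0.  0.3]
[ 5.90713756e-01  6.66423479e-01  1.06962783e+00 -2.02315717e-04
  1.40579880e+00  2.37180345e+00]
```

Call:
{"fn": "send_rows", "kwargs": {"plan": [{"travel": [0, -0.9, 50], "delta_rot": [0, 0, 0], "fingers": -0.5}, {"travel": [0, 0, 50], "delta_rot": [0, 0, 0], "fingers": -0.5}, {"travel": [0, 0, 37], "delta_rot": [0, 0, 0], "fingers": -0.5}, {"travel": [0, 0, 20], "delta_rot": [0, 0, 0], "fingers": -0.5}, {"travel": [0, 0, 10], "delta_rot": [0, 0, 0], "fingers": -0.5}, {"travel": [0, 0, 0], "delta_rot": [0, 0, 0], "fingers": -0.5}, {"travel": [0, 0, 0], "delta_rot": [0, 0, 0], "fingers": 0.3}, {"travel": [0, 0, 0], "delta_rot": [0, 0, 0], "fingers": 0.3}, {"travel": [0, 0, 0], "delta_rot": [0, 0, 0], "fingers": 0.3}, {"travel": [0, 0, 0], "delta_rot": [0, 0, 0], "fingers": 0.3}, {"travel": [0, 0, 0], "delta_rot": [0, 0, 0], "fingers": 0.3}]}}

```text
clock: 15.45
eef_pos: [558.4, 420.5, 23.0]
eef_rot: [-3.141, -0.001, -0.209]
wrist_force: [-2.3, -1.6, 5.3]
finger_gap: 49.3
```

```bash
python3 - <<'E'
from h import *
go(561,72,152,1.6)
E
```

```text
turn [ -0.03  -0.05 -13.59] then travel [  -7.2  348.5 -129. ] n60 5.8 gap 49.3 t 15.4 pos [558.4 420.5  23. ] yaw -11.99 F [-2.3 -1.6  5.3]
```

Call:
{"fn": "send_rows", "kwargs": {"plan": [{"travel": [0, 0, -40], "delta_rot": [0, 0, -6.8], "fingers": 0.3}, {"travel": [0, 0, -50], "delta_rot": [0, 0, -6.8], "fingers": 0.3}, {"travel": [-1, 49.8, -40], "delta_rot": [0, 0, 0], "fingers": 0.3}, {"travel": [-1, 49.8, 0], "delta_rot": [0, 0, 0], "fingers": 0.3}, {"travel": [-1, 49.8, 0], "delta_rot": [0, 0, 0], "fingers": 0.3}, {"travel": [-1, 49.8, 0], "delta_rot": [0, 0, 0], "fingers": 0.3}, {"travel": [-1, 49.8, 0], "delta_rot": [0, 0, 0], "fingers": 0.3}, {"travel": [-1, 49.8, 0], "delta_rot": [0, 0, 0], "fingers": 0.3}, {"travel": [-1, 49.8, 0], "delta_rot": [0, 0, 0], "fingers": 0.3}, {"travel": [0, 0, 0], "delta_rot": [0, 0, 0], "fingers": 0.3}, {"travel": [0, 0, 0], "delta_rot": [0, 0, 0], "fingers": 0.3}]}}

```text
clock: 16.82
eef_pos: [560.8, 73.1, 151.1]
eef_rot: [-3.141, 0.0, 0.028]
wrist_force: [0.2, 0.7, -3.6]
finger_gap: 49.5
```

```bash
cat >> h.py <<'E'
def pile(P,z0):
    m=(abs(P[:,:,2]-z0)<5)&(abs(P[:,:,0]-640)<60)&(abs(P[:,:,1]-73)<40); q=P[m]
    print("pile z",np.median(q[:,2]),"far x",np.percentile(q[:,0],98),"y",np.percentile(q[:,1],[2,98]))
E
python3 - <<'E'
from h import *
c,T,P=shoot("wrist"); held(c,5,22); pile(P,70); go(626.8,73.2,93,1.6)
E
```

```text
held z 14.481556662062445 far end x 44.61629365079774 y [-24.43413689  23.45484172]
pile z 68.62585163181132 far x 670.5199504386597 y [49.67545283 97.30137673]
turn [-0.01  0.02  0.05] then travel [66.   2.2 58.1] n60 1.1 gap 49.5 t 16.9 pos [560.8  73.6 151.1] yaw 1.65 F [-0.   0.3 -3.2]
```

Call:
{"fn": "send_rows", "kwargs": {"plan": [{"travel": [34, 1, 0], "delta_rot": [0, 0, 0], "fingers": 0.3}, {"travel": [32, 0.8, 16], "delta_rot": [0, 0, 0], "fingers": 0.3}, {"travel": [0, 0, 25], "delta_rot": [0, 0, 0], "fingers": 0.3}, {"travel": [0, 0, 10], "delta_rot": [0, 0, 0], "fingers": 0.3}, {"travel": [0, 0, 3], "delta_rot": [0, 0, 0], "fingers": 0.3}, {"travel": [0, 0, 0], "delta_rot": [0, 0, 0], "fingers": 0.3}, {"travel": [0, 0, 0], "delta_rot": [0, 0, 0], "fingers": 0.3}, {"travel": [0, 0, 0], "delta_rot": [0, 0, 0], "fingers": 0.3}]}}

```text
clock: 17.88
eef_pos: [627.1, 72.9, 97.9]
eef_rot: [-3.142, -0.001, 0.028]
wrist_force: [0.6, 0.0, -3.5]
finger_gap: 49.8
```

```bash
python3 - <<'E'
from h import *
go(626.8,73.2,93,1.6)
E
```

```text
turn [-0.   -0.05  0.01] then travel [-0.3 -0.3  4.9] n60 0.1 gap 49.8 t 17.9 pos [627.1  72.9  97.9] yaw 1.61 F [ 0.6  0.  -3.5]
```

Call:
{"fn": "send_rows", "kwargs": {"plan": [{"travel": [-0.3, -0.2, 4], "delta_rot": [0, 0, 0], "fingers": 0.3}, {"travel": [0, 0, 1], "delta_rot": [0, 0, 0], "fingers": 0.3}, {"travel": [0, 0, 0.3], "delta_rot": [0, 0, 0], "fingers": 0.3}, {"travel": [0, 0, 0], "delta_rot": [0, 0, 0], "fingers": -0.2}, {"travel": [0, 0, 0], "delta_rot": [0, 0, 0], "fingers": -0.4}, {"travel": [0, 0, 0], "delta_rot": [0, 0, 0], "fingers": -0.5}, {"travel": [0, 0, -30], "delta_rot": [0, 0, 0], "fingers": -0.5}, {"travel": [0, 0, -40], "delta_rot": [0, 0, -5.7], "fingers": -0.5}, {"travel": [0, 0, -27], "delta_rot": [0, 0, -5.7], "fingers": -0.5}]}}

```text
clock: 19.0
eef_pos: [626.9, 73.1, 190.9]
eef_rot: [3.141, -0.002, 0.23]
wrist_force: [0.2, 0.2, -0.8]
finger_gap: 70.4
```

```bash
python3 - <<'E'
from h import *
go(425,386,190,13)
E
```

```text
turn [ 0.01 -0.09  0.2 ] then travel [-126.4 -350.3    0.9] n60 5.8 gap 70.4 t 19.0 pos [626.9  73.1 190.9] yaw 13.2 F [ 0.2  0.2 -0.8]
```

Call:
{"fn": "send_rows", "kwargs": {"plan": [{"travel": [-21, -58.4, 0], "delta_rot": [0, 0, 0], "fingers": -0.5}, {"travel": [-21, -58.4, 0], "delta_rot": [0, 0, 0], "fingers": -0.5}, {"travel": [-21, -58.4, 0], "delta_rot": [0, 0, 0], "fingers": -0.5}, {"travel": [-21, -58.4, 0], "delta_rot": [0, 0, 0], "fingers": -0.5}, {"travel": [-21, -58.4, 0], "delta_rot": [0, 0, 0], "fingers": -0.5}, {"travel": [-21, -58.4, 0], "delta_rot": [0, 0, 0], "fingers": -0.5}, {"travel": [0, 0, 0], "delta_rot": [0, 0, 0], "fingers": -0.5}, {"travel": [0, 0, 0], "delta_rot": [0, 0, 0], "fingers": -0.5}]}}

```text
clock: 20.0
eef_pos: [425.2, 385.8, 188.9]
eef_rot: [3.141, -0.0, 0.227]
wrist_force: [-0.5, 0.5, 0.6]
finger_gap: 70.8
```

```bash
python3 - <<'E'
from h import *
c,T,P=plates(); go(424,386,21.5,13)
E
```

```text
[423.1 386.4  90.   49.4  14.    8.6 324.  185.5] [90 89 87]
turn [ 0.01  0.   -0.04] then travel [ -1.4  -1.  167.4] n60 2.8 gap 70.8 t 20.1 pos [425.6 385.3 188.9] yaw 12.96 F [ 0.1 -0.   0.3]
```

Call:
{"fn": "send_rows", "kwargs": {"plan": [{"travel": [-2.0, -1.2, 50], "delta_rot": [0, 0, -0.8], "fingers": -0.5}, {"travel": [0, 0, 50], "delta_rot": [0, 0, 0], "fingers": -0.5}, {"travel": [0, 0, 37], "delta_rot": [0, 0, 0], "fingers": -0.5}, {"travel": [0, 0, 20], "delta_rot": [0, 0, 0], "fingers": -0.5}, {"travel": [0, 0, 10], "delta_rot": [0, 0, 0], "fingers": -0.5}, {"travel": [0, 0, 0], "delta_rot": [0, 0, 0], "fingers": -0.5}, {"travel": [0, 0, 0], "delta_rot": [0, 0, 0], "fingers": 0.3}, {"travel": [0, 0, 0], "delta_rot": [0, 0, 0], "fingers": 0.3}, {"travel": [0, 0, 0], "delta_rot": [0, 0, 0], "fingers": 0.3}, {"travel": [0, 0, 0], "delta_rot": [0, 0, 0], "fingers": 0.3}, {"travel": [0, 0, 0], "delta_rot": [0, 0, 0], "fingers": 0.3}]}}

```text
clock: 21.42
eef_pos: [423.1, 386.9, 22.7]
eef_rot: [-3.141, -0.001, 0.241]
wrist_force: [-0.0, -3.3, 6.4]
finger_gap: 49.6
```

```bash
python3 - <<'E'
from h import *
go(561,72,158,1.6)
E
```

```text
turn [-1.000e-02 -5.000e-02  1.222e+01] then travel [ 129.1  318.6 -135.3] n60 5.3 gap 49.6 t 21.4 pos [423.1 386.9  22.7] yaw 13.82 F [-0.  -3.3  6.4]
```

Call:
{"fn": "send_rows", "kwargs": {"plan": [{"travel": [0, 0, -40], "delta_rot": [0, 0, 6.1], "fingers": 0.3}, {"travel": [0, 0, -50], "delta_rot": [0, 0, 6.1], "fingers": 0.3}, {"travel": [21.5, 53.1, -45], "delta_rot": [0, 0, 0], "fingers": 0.3}, {"travel": [21.5, 53.1, 0], "delta_rot": [0, 0, 0], "fingers": 0.3}, {"travel": [21.5, 53.1, 0], "delta_rot": [0, 0, 0], "fingers": 0.3}, {"travel": [21.5, 53.1, 0], "delta_rot": [0, 0, 0], "fingers": 0.3}, {"travel": [21.5, 53.1, 0], "delta_rot": [0, 0, 0], "fingers": 0.3}, {"travel": [21.5, 53.1, 0], "delta_rot": [0, 0, 0], "fingers": 0.3}, {"travel": [0, 0, 0], "delta_rot": [0, 0, 0], "fingers": 0.3}, {"travel": [0, 0, 0], "delta_rot": [0, 0, 0], "fingers": 0.3}]}}

```text
clock: 22.68
eef_pos: [557.1, 79.6, 150.2]
eef_rot: [-3.141, 0.001, 0.028]
wrist_force: [-0.5, 0.2, -3.5]
finger_gap: 49.3
```

```bash
python3 - <<'E'
from h import *
c,T,P=shoot("wrist"); held(c,5,22); pile(P,80); go(626.8,73.2,102.8,1.6)
E
```

```text
held z 14.238719608298751 far end x 44.35963460833554 y [-24.48994764  23.42004055]
pile z 78.59261598506004 far x 669.801421720407 y [49.45706382 97.44715621]
turn [-0.01  0.04  0.05] then travel [69.6  9.  47.5] n60 1.2 gap 49.5 t 22.7 pos [557.   80.2 150.3] yaw 1.65 F [ 0.2  0.4 -2.5]
```

Call:
{"fn": "send_rows", "kwargs": {"plan": [{"travel": [35, 4.3, 0], "delta_rot": [0, 0, 0], "fingers": 0.3}, {"travel": [34.5, 4.3, 10], "delta_rot": [0, 0, 0], "fingers": 0.3}, {"travel": [0, 0, 22], "delta_rot": [0, 0, 0], "fingers": 0.3}, {"travel": [0, 0, 8], "delta_rot": [0, 0, 0], "fingers": 0.3}, {"travel": [0, 0, 2.5], "delta_rot": [0, 0, 0], "fingers": 0.3}, {"travel": [0, 0, 0], "delta_rot": [0, 0, 0], "fingers": 0.3}, {"travel": [0, 0, 0], "delta_rot": [0, 0, 0], "fingers": 0.3}, {"travel": [0, 0, 0], "delta_rot": [0, 0, 0], "fingers": 0.3}]}}

```text
clock: 23.72
eef_pos: [627.3, 72.8, 108.6]
eef_rot: [-3.142, -0.001, 0.028]
wrist_force: [0.2, -0.9, -3.4]
finger_gap: 49.7
```

```bash
python3 - <<'E'
from h import *
go(626.8,73.2,103,1.6)
E
```

```text
turn [-0.   -0.04  0.01] then travel [-0.5 -0.4  5.6] n60 0.1 gap 49.7 t 23.7 pos [627.3  72.8 108.6] yaw 1.61 F [ 0.2 -0.9 -3.4]
```

Call:
{"fn": "send_rows", "kwargs": {"plan": [{"travel": [-0.5, -0.3, 4.5], "delta_rot": [0, 0, 0], "fingers": 0.3}, {"travel": [0, 0, 1.2], "delta_rot": [0, 0, 0], "fingers": 0.3}, {"travel": [0, 0, 0.3], "delta_rot": [0, 0, 0], "fingers": 0.3}, {"travel": [0, 0, 0], "delta_rot": [0, 0, 0], "fingers": -0.2}, {"travel": [0, 0, 0], "delta_rot": [0, 0, 0], "fingers": -0.4}, {"travel": [0, 0, 0], "delta_rot": [0, 0, 0], "fingers": -0.5}, {"travel": [0, 0, -30], "delta_rot": [0, 0, 0], "fingers": -0.5}, {"travel": [0, 0, -40], "delta_rot": [0, 0, 0], "fingers": -0.5}, {"travel": [-35, 30, -30], "delta_rot": [0, 0, 0], "fingers": -0.5}, {"travel": [-35, 30, 0], "delta_rot": [0, 0, 0], "fingers": -0.5}, {"travel": [0, 0, 0], "delta_rot": [0, 0, 0], "fingers": -0.5}, {"travel": [0, 0, 0], "delta_rot": [0, 0, 0], "fingers": -0.5}]}}

```text
clock: 25.22
eef_pos: [558.8, 11.3, 202.3]
eef_rot: [-3.141, -0.001, 0.028]
wrist_force: [0.6, -0.7, 0.5]
finger_gap: 70.6
```

```bash
python3 - <<'E'
from h import *
np.set_printoptions(suppress=True,linewidth=150)
c,T,P=shoot("wrist","w4.png"); go(567,-391,200,-27)
z=P[:,:,2]
print("PILE"); [print(np.round(r,1)) for r in rects(P,(z>84)&(z<96)&(abs(P[:,:,0]-630)<80)&(abs(P[:,:,1]-73)<50),1000)]
# socket hole: deep region in panel
S=(abs(P[:,:,0]-665)<35)&(abs(P[:,:,1]+55)<35)
print("SOCKET"); [print(np.round(r,1)) for r in rects(P,S&(z<46.5),300)]
m=S&(c["color"].max(2)<70)
print("BLACK RING"); [print(np.round(r,1)) for r in rects(P,m,300)]
print([ (n,round(d["confidence"],2),w(T,d["at"]).round(1)) for n in("socket_mouth","knob_grip") for d in tip_of(n,"wrist")])
c,T,P=shoot("top","top1.png"); z=P[:,:,2]
box=(P[:,:,0]>150)&(P[:,:,0]<850)&(abs(P[:,:,1])<620)
for a,b in((5,16),(16,49)):
  for r in rects(P,box&(z>a)&(z<b),1200,8000): print(np.round(r,1),c["color"][int(r[7]),int(r[6])])
E
```

```text
turn [-0.01 -0.01 28.63] then travel [190. 355.   2.] n60 5.9 gap 70.5 t 25.3 pos [558.9  11.6 202. ] yaw 1.63 F [-0.1 -0.1  0.3]
PILE
[626.3  73.4  89.6  50.7   1.6  88.6 260.  124. ]
SOCKET
[665.3 -55.4  38.9  28.5 -88.4  30.8 392.   91. ]
BLACK RING
[664.8 -54.9  51.3  40.3 -88.4  49.4 392.5  91. ]
[('socket_mouth', 0.96, array([660.7, -57.9,  43.6])), ('knob_grip', 0.65, array([ 602.1, -115.2,   74.7]))]
[823.8  21.6  76.2  37.8 -80.4   8.4 339.5 118. ] [227 225 228]
[730.6 423.8  95.9  55.2  33.9   9.9 207.5 133. ] [247 131   0]
[810.1 -59.   89.6  27.8 -89.7   7.7 364.5 124.5] [221 219 221]
[ 529.7 -281.8   39.8   39.3    4.1   11.2  431.   219. ] [129 131 135]
[ 446.6 -575.7   94.8   14.2   -0.5    8.3  529.5  257.5] [134 142 143]
[372.7 157.7  55.8  26.6  -5.1   9.9 279.  257. ] [248 133   0]
[276.2 306.9  91.9  53.2  84.2   9.5 223.  284.5] [248 135   0]
[256.4 460.1  93.2  50.5  78.5   9.7 170.  286. ] [249 137   0]
[817.1 477.6 223.   33.9 -82.5  32.6 194.  101.5] [131 129 126]
[721.  597.1  89.7  46.1  -2.5  20.5 150.5 128. ] [221 167 105]
[ 841.7 -524.2  191.2    7.8   88.8   32.9  516.5  126. ] [119  88  58]
[ 683.4 -395.7   98.7   26.1   67.4   23.   471.5  173. ] [46 45 46]
[450.5 574.9 239.6  21.3  -4.5  32.4 138.5 214.5] [57 60 60]
[ 566.5 -410.2   45.9   35.6   61.    45.2  477.   210. ] [253 251 247]
[ 568.2 -574.1   56.4   28.3   51.7   32.6  533.5  212. ] [215 204 201]
[ 351.1 -580.1  398.7    6.9    0.2   32.6  534.5  293. ] [167 164 165]
[419.5 231.5  41.8  39.6   5.6  22.2 255.  237.5] [221 219 219]
```

View pics/w4.png

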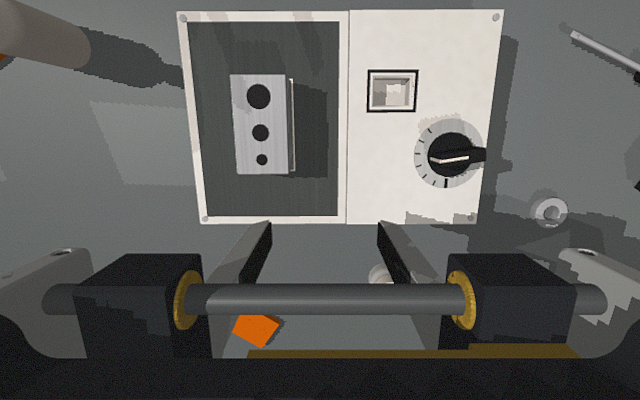

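View pics/top1.png

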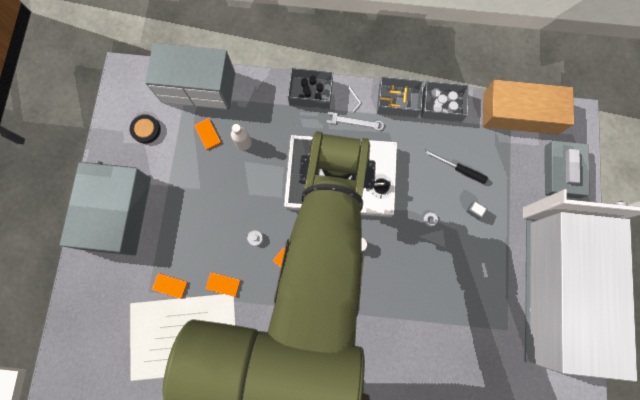

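Four plates are squared up at (626,73), yaw 1.6°, and the bench holds no more grey plates. The pile is at wrist pixel (260,124), the socket at (392,91) and the knob at (450,156). Next, the relay.

Call:
{"fn": "send_rows", "kwargs": {"plan": [{"travel": [0, 0, 0], "delta_rot": [0, 0, 9.9], "fingers": -0.7}, {"travel": [0, 0, 0], "delta_rot": [0, 0, 9.9], "fingers": -0.7}, {"travel": [0, 0, 0], "delta_rot": [0, 0, 9.9], "fingers": -0.7}, {"travel": [27, 53, 0], "delta_rot": [0, 0, 0], "fingers": -0.7}, {"travel": [27, 53, 0], "delta_rot": [0, 0, 0], "fingers": -0.7}, {"travel": [27, 53, 0], "delta_rot": [0, 0, 0], "fingers": -0.7}, {"travel": [27, 53, 0], "delta_rot": [0, 0, 0], "fingers": -0.7}, {"travel": [27, 53, 0], "delta_rot": [0, 0, 0], "fingers": -0.7}, {"travel": [27, 53, 0], "delta_rot": [0, 0, 0], "fingers": -0.7}, {"travel": [27, 53, 0], "delta_rot": [0, 0, 0], "fingers": -0.7}, {"travel": [0, 0, 0], "delta_rot": [0, 0, 0], "fingers": -0.7}, {"travel": [0, 0, 0], "delta_rot": [0, 0, 0], "fingers": -0.7}]}}

```text
clock: 26.92
eef_pos: [550.7, -404.5, 201.4]
eef_rot: [-3.141, 0.001, -0.49]
wrist_force: [-0.2, 0.4, 0.7]
finger_gap: 80.0
```

```bash
python3 - <<'E'
from h import *
c,T,P=shoot("wrist","w5.png"); z=P[:,:,2]
for r in rects(P,(z>42)&(z<52)&(P[:,:,1]<-330),600): print(np.round(r,1)); go(r[0],r[1],36,(r[4]-90+90)%180-90)
E
```

```text
[ 458.5 -580.1  181.8    6.8   -1.8   47.2  499.   182. ]
turn [-3.000e-02 -0.000e+00 -1.162e+02] then travel [-178.9  -86.9  165.9] n60 3.0 gap 79.9 t 27.0 pos [ 550.9 -404.   201.9] yaw -28.02 F [-0.2 -0.   0.6]
[ 565.  -410.3   43.2   34.2   63.    46.7  323.   175.5]
turn [-0.02  0.02 -1.  ] then travel [ 15.4  -0.8 165.9] n60 2.8 gap 79.9 t 27.0 pos [ 550.9 -404.   201.9] yaw -28.02 F [-0.2 -0.   0.6]
```

View pics/w5.png

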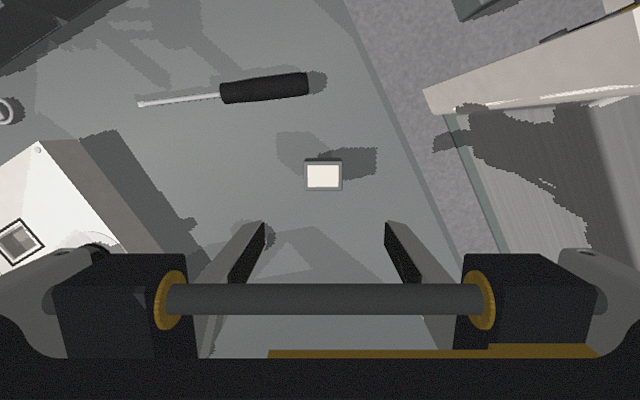

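Call:
{"fn": "send_rows", "kwargs": {"plan": [{"travel": [15.8, -0.5, 40], "delta_rot": [0, 0, -1], "fingers": -0.7}, {"travel": [0, 0, 50], "delta_rot": [0, 0, 0], "fingers": -0.7}, {"travel": [0, 0, 40], "delta_rot": [0, 0, 0], "fingers": -0.7}, {"travel": [0, 0, 25], "delta_rot": [0, 0, 0], "fingers": -0.7}, {"travel": [0, 0, 10], "delta_rot": [0, 0, 0], "fingers": -0.7}, {"travel": [0, 0, 0], "delta_rot": [0, 0, 0], "fingers": -0.4}, {"travel": [0, 0, 0], "delta_rot": [0, 0, 0], "fingers": 0.4}, {"travel": [0, 0, 0], "delta_rot": [0, 0, 0], "fingers": 0.4}, {"travel": [0, 0, 0], "delta_rot": [0, 0, 0], "fingers": 0.4}, {"travel": [0, 0, 0], "delta_rot": [0, 0, 0], "fingers": 0.4}, {"travel": [0, 0, 0], "delta_rot": [0, 0, 0], "fingers": 0.4}, {"travel": [0, 0, 0], "delta_rot": [0, 0, 0], "fingers": 0.4}], "grip_force": 35}}

```text
clock: 28.48
eef_pos: [564.8, -412.3, 37.7]
eef_rot: [3.142, -0.001, -0.473]
wrist_force: [-1.1, 1.4, 6.1]
finger_gap: 43.9
```

```bash
python3 - <<'E'
from h import *
go(607,-56,150,1.6)
E
```

```text
turn [ 1.000e-02 -4.000e-02 -2.869e+01] then travel [  52.1 -355.  -112.3] n60 5.9 gap 43.9 t 28.5 pos [ 564.8 -412.3   37.7] yaw -27.09 F [-1.1  1.4  6.1]
```

Call:
{"fn": "send_rows", "kwargs": {"plan": [{"travel": [0, 0, -30], "delta_rot": [0, 0, 0], "fingers": 0.4}, {"travel": [0, 0, -42], "delta_rot": [0, 0, -9.55], "fingers": 0.4}, {"travel": [0, 0, -40], "delta_rot": [0, 0, -9.55], "fingers": 0.4}, {"travel": [0, 0, 0], "delta_rot": [0, 0, -9.55], "fingers": 0.4}, {"travel": [7.5, -50.7, 0], "delta_rot": [0, 0, 0], "fingers": 0.4}, {"travel": [7.5, -50.7, 0], "delta_rot": [0, 0, 0], "fingers": 0.4}, {"travel": [7.5, -50.7, 0], "delta_rot": [0, 0, 0], "fingers": 0.4}, {"travel": [7.5, -50.7, 0], "delta_rot": [0, 0, 0], "fingers": 0.4}, {"travel": [7.5, -50.7, 0], "delta_rot": [0, 0, 0], "fingers": 0.4}, {"travel": [7.5, -50.7, 0], "delta_rot": [0, 0, 0], "fingers": 0.4}, {"travel": [7.5, -50.7, 0], "delta_rot": [0, 0, 0], "fingers": 0.4}, {"travel": [0, 0, 0], "delta_rot": [0, 0, 0], "fingers": 0.4}, {"travel": [0, 0, 0], "delta_rot": [0, 0, 0], "fingers": 0.4}]}}

```text
clock: 30.1
eef_pos: [607.3, -56.3, 148.9]
eef_rot: [3.141, 0.0, 0.027]
wrist_force: [0.8, -0.5, -1.1]
finger_gap: 43.9
```

```bash
python3 - <<'E'
from h import *
c,T,P=shoot("wrist","w6.png"); go(665.6,-55.4,100,1.6); z=P[:,:,2]
Q=cloud(c,np.array(c["tool_from_camera"]))
m=(abs(Q[:,:,2]+10)<14)&(abs(Q[:,:,0])<40)&(abs(Q[:,:,1])<30)&(c["color"].min(2)>60)
n,l,st,_=cv2.connectedComponentsWithStats(m.astype(np.uint8)); i=1+np.argmax(st[1:,4]); q=Q[l==i]; print("held z",np.median(q[:,2]),"x",np.percentile(q[:,0],[1,50,99]),"y",np.percentile(q[:,1],[1,99]),st[i])
S=(abs(P[:,:,0]-665)<35)&(abs(P[:,:,1]+55)<35)
print("SOCKET"); [print(np.round(r,1)) for r in rects(P,S&(z<46.5),300)]
[print(np.round(r,1)) for r in rects(P,S&(c["color"].max(2)<70),300)]
E
```

```text
turn [ 0.01  0.02 -0.08] then travel [58.4  0.2 48.9] n60 1.0 gap 44.1 t 30.1 pos [607.2 -56.8 148.9] yaw 1.52 F [ 0.7 -0.9 -0.6]
held z -9.040897576467984 x [-17.20205157   3.65781802  16.2863134 ] y [-28.53444914  28.50525798] [ 267  216  117   62 4924]
SOCKET
[664.4 -55.1  38.1  28.3 -88.4  30.7 325.5 139.5]
[664.3 -54.9  51.   40.4 -88.5  49.4 325.  139.5]
```

View pics/w6.png

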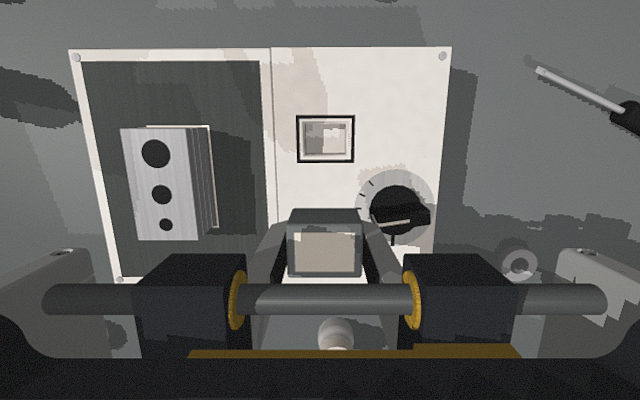

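Call:
{"fn": "send_rows", "kwargs": {"plan": [{"travel": [29, 0.2, 0], "delta_rot": [0, 0, 0], "fingers": 0.4}, {"travel": [29, 0.2, 10], "delta_rot": [0, 0, 0], "fingers": 0.4}, {"travel": [0, 0, 30], "delta_rot": [0, 0, 0], "fingers": 0.4}, {"travel": [0, 0, 10], "delta_rot": [0, 0, 0], "fingers": 0.4}, {"travel": [0, 0, 0], "delta_rot": [0, 0, 0], "fingers": 0.4}, {"travel": [0, 0, 0], "delta_rot": [0, 0, 0], "fingers": 0.4}, {"travel": [0, 0, 0], "delta_rot": [0, 0, 0], "fingers": 0.4}]}}

```text
clock: 31.02
eef_pos: [665.7, -54.9, 100.3]
eef_rot: [3.141, -0.002, 0.027]
wrist_force: [-0.5, -0.0, -1.6]
finger_gap: 43.6
```

```bash
python3 - <<'E'
from h import *
go(665.2,-55.4,73.7,1.6)
E
```

```text
turn [ 0.02 -0.1  -0.05] then travel [-0.5  0.4 26.6] n60 0.4 gap 43.6 t 31.0 pos [665.7 -54.9 100.3] yaw 1.55 F [-0.5 -0.  -1.6]
```

Call:
{"fn": "send_rows", "kwargs": {"plan": [{"travel": [-0.4, 0.3, 6], "delta_rot": [0, 0, 0], "fingers": 0.4}, {"travel": [0, 0, 5], "delta_rot": [0, 0, 0], "fingers": 0.4}, {"travel": [0, 0, 4], "delta_rot": [0, 0, 0], "fingers": 0.4}, {"travel": [0, 0, 3], "delta_rot": [0, 0, 0], "fingers": 0.4}, {"travel": [0, 0, 0], "delta_rot": [0, 0, 0], "fingers": 0.4}, {"travel": [0, 0, 0], "delta_rot": [0, 0, 0], "fingers": 0.4}]}}

```text
clock: 31.78
eef_pos: [665.1, -55.1, 81.3]
eef_rot: [3.142, -0.0, 0.027]
wrist_force: [0.5, -0.6, -1.4]
finger_gap: 43.8
```

Already inside the hole (foot at about z 44) with no contact force. I'll push home.

Call:
{"fn": "send_rows", "kwargs": {"plan": [{"travel": [0, 0, 3], "delta_rot": [0, 0, 0], "fingers": 0.4}, {"travel": [0, 0, 3], "delta_rot": [0, 0, 0], "fingers": 0.4}, {"travel": [0, 0, 1.2], "delta_rot": [0, 0, 0], "fingers": 0.4}, {"travel": [0, 0, 1], "delta_rot": [0, 0, 0], "fingers": 0.4}, {"travel": [0, 0, 0], "delta_rot": [0, 0, 0], "fingers": 0.4}, {"travel": [0, 0, 0], "delta_rot": [0, 0, 0], "fingers": 0.4}]}}

```text
clock: 32.52
eef_pos: [664.9, -55.1, 73.7]
eef_rot: [3.142, -0.0, 0.027]
wrist_force: [-4.6, 0.4, 7.0]
finger_gap: 43.8
```

Call:
{"fn": "send_rows", "kwargs": {"plan": [{"travel": [0, 0, 0.8], "delta_rot": [0, 0, 0], "fingers": 0.4}, {"travel": [0, 0, 0], "delta_rot": [0, 0, 0], "fingers": 0.4}, {"travel": [0, 0, 0], "delta_rot": [0, 0, 0], "fingers": -0.1}, {"travel": [0, 0, 0], "delta_rot": [0, 0, 0], "fingers": -0.3}, {"travel": [0, 0, 0], "delta_rot": [0, 0, 0], "fingers": -0.3}, {"travel": [0, 0, -30], "delta_rot": [0, 0, 0], "fingers": -0.3}, {"travel": [0, 0, -45], "delta_rot": [0, 0, 0], "fingers": -0.3}, {"travel": [-40, 20, -35], "delta_rot": [0, 0, 0], "fingers": -0.3}, {"travel": [-50, 20, 0], "delta_rot": [0, 0, 0], "fingers": -0.3}, {"travel": [-10, 0, 0], "delta_rot": [0, 0, 0], "fingers": -0.3}, {"travel": [0, 0, 0], "delta_rot": [0, 0, 0], "fingers": -0.3}, {"travel": [0, 0, 0], "delta_rot": [0, 0, 0], "fingers": -0.3}]}}

```text
clock: 34.02
eef_pos: [567.0, -97.4, 181.8]
eef_rot: [-3.142, -0.0, 0.028]
wrist_force: [0.8, -0.5, 0.2]
finger_gap: 61.2
```

```bash
cat > k.py <<'E'
from h import *
import sys
np.set_printoptions(suppress=True,linewidth=150)
c,T,P=shoot("wrist",sys.argv[1]); z=P[:,:,2]; X,Y=P[:,:,0],P[:,:,1]; g=c["color"].astype(int)
go(603,-116,180,1.6)
print("PILE"); [print(np.round(r,1)) for r in rects(P,(abs(z-89)<6)&(Y>20),1000)]
print("RELAY"); [print(np.round(r,1)) for r in rects(P,(abs(z-83)<7)&(X>640)&(Y<-20)&(Y>-90),600)]
K=(z>79)&(z<92)&(abs(X-603)<45)&(abs(Y+116)<32)
print("BAR"); [print(np.round(r,1)) for r in rects(P,K,200)]
m=K&(g.min(2)>130); q=P[m][:,:2]; print("pointer px",m.sum())
if m.sum()>5:
    (vx,vy,x0,y0)=cv2.fitLine(q.astype(np.float32),cv2.DIST_L2,0,.01,.01).ravel(); print("line",q.mean(0),"dir",np.degrees(np.arctan2(vy,vx)),np.ptp(q,axis=0))
im=c["color"][:,:,::-1]; u,v=[int(t.mean()) for t in np.where(K)[::-1]]
cv2.imwrite("pics/c"+sys.argv[1],cv2.resize(im[max(0,v-60):v+60,max(0,u-90):u+90],None,fx=4,fy=4,interpolation=cv2.INTER_CUBIC))
E
python3 k.py w7.png
```

```text
turn [-0.01  0.01  0.  ] then travel [35.5 19.6  1.7] n60 0.6 gap 61.0 t 34.1 pos [566.9 -97.4 181.7] yaw 1.6 F [ 0.   0.5 -0. ]
PILE
[626.5  73.1  90.   51.7   1.6  88.4 130.  129.5]
RELAY
[663.9 -54.9  44.4  33.4 -88.5  82.8 279.   91. ]
BAR
[ 601.9 -121.6   44.9   14.2  -79.2   84.4  353.   165. ]
pointer px 93
line [ 599.98429069 -112.61138061] dir -79.425575 [ 6.23109601 26.05528801]
```

View pics/cw7.png

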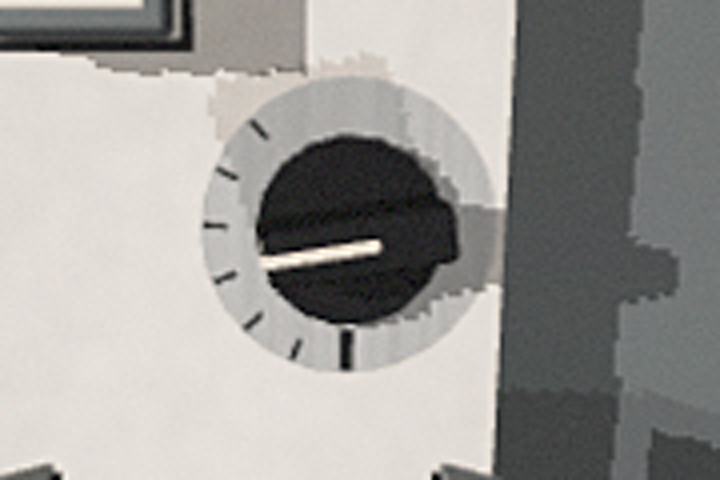

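The pointer tip is at crop pixel (265,263) with its tail at (378,245), and the zero tick at (347,350). It reads about 1.41 rad above zero. The relay and pile check out. Gripping at yaw 100.7° keeps joint 6 within range.

Call:
{"fn": "send_rows", "kwargs": {"plan": [{"travel": [0, 0, 0], "delta_rot": [0, 0, -9.9], "fingers": 0.1}, {"travel": [0, 0, 0], "delta_rot": [0, 0, -9.9], "fingers": 0.1}, {"travel": [0, 0, 0], "delta_rot": [0, 0, -9.9], "fingers": 0.1}, {"travel": [0, 0, 0], "delta_rot": [0, 0, -9.9], "fingers": 0.1}, {"travel": [0, 0, 0], "delta_rot": [0, 0, -9.9], "fingers": 0.1}, {"travel": [0, 0, 0], "delta_rot": [0, 0, -9.9], "fingers": 0.1}, {"travel": [0, 0, 0], "delta_rot": [0, 0, -9.9], "fingers": 0.1}, {"travel": [0, 0, 0], "delta_rot": [0, 0, -9.9], "fingers": 0.1}, {"travel": [0, 0, 0], "delta_rot": [0, 0, -9.9], "fingers": 0.1}, {"travel": [0, 0, 0], "delta_rot": [0, 0, -9.9], "fingers": 0.1}, {"travel": [0, 0, 0], "delta_rot": [0, 0, 0], "fingers": 0.1}, {"travel": [0, 0, 0], "delta_rot": [0, 0, 0], "fingers": 0.1}], "grip_force": 15}}

```text
clock: 35.58
eef_pos: [566.4, -97.6, 181.8]
eef_rot: [-3.141, -0.0, 1.752]
wrist_force: [-0.1, 0.1, -0.7]
finger_gap: 42.6
```

```bash
python3 - <<'E'
from h import *
go(602.4,-121.9,79,100.7)
E
```

```text
turn [-0.02 -0.01 -0.34] then travel [-30.6  30.9 102.8] n60 1.7 gap 42.6 t 35.6 pos [566.4 -97.6 181.8] yaw 100.36 F [-0.1  0.1 -0.7]
```

Call:
{"fn": "send_rows", "kwargs": {"plan": [{"travel": [-30.5, 30.5, 0], "delta_rot": [0, 0, -0.3], "fingers": 0.1}, {"travel": [0, 0, 30], "delta_rot": [0, 0, 0], "fingers": 0.1}, {"travel": [0, 0, 40], "delta_rot": [0, 0, 0], "fingers": 0.1}, {"travel": [0, 0, 22], "delta_rot": [0, 0, 0], "fingers": 0.1}, {"travel": [0, 0, 8], "delta_rot": [0, 0, 0], "fingers": 0.1}, {"travel": [0, 0, 0], "delta_rot": [0, 0, 0], "fingers": 0.1}, {"travel": [0, 0, 0], "delta_rot": [0, 0, 0], "fingers": 0.1}]}}

```text
clock: 36.45
eef_pos: [602.3, -122.3, 83.3]
eef_rot: [3.14, 0.001, 1.76]
wrist_force: [-0.4, 0.1, 0.1]
finger_gap: 42.1
```

```bash
python3 - <<'E'
from h import *
go(602.4,-121.9,79,100.7)
E
```

```text
turn [0.09 0.04 0.13] then travel [0.4 0.2 4.3] n60 0.1 gap 42.1 t 36.5 pos [ 602.3 -122.3   83.3] yaw 100.83 F [-0.4  0.1  0.1]
```

Call:
{"fn": "send_rows", "kwargs": {"plan": [{"travel": [0.3, 0, 2.5], "delta_rot": [0, 0, 0], "fingers": 0.9}, {"travel": [0, 0, 0], "delta_rot": [0, 0, 0], "fingers": 0.9}, {"travel": [0, 0, 0], "delta_rot": [0, 0, 0], "fingers": 0.9}, {"travel": [0, 0, 0], "delta_rot": [0, 0, 0], "fingers": 0.9}, {"travel": [0, 0, 0], "delta_rot": [0, 0, 0], "fingers": 0.9}, {"travel": [0, 0, 0], "delta_rot": [0, 0, 0], "fingers": 0.9}]}}

```text
clock: 37.2
eef_pos: [602.5, -121.8, 79.9]
eef_rot: [3.139, 0.0, 1.76]
wrist_force: [6.0, 2.1, -2.7]
finger_gap: 14.0
```

Call:
{"fn": "send_rows", "kwargs": {"plan": [{"travel": [0, 0, 0], "delta_rot": [0, 0, -10.1], "fingers": 0.9}, {"travel": [0, 0, 0], "delta_rot": [0, 0, -10.1], "fingers": 0.9}, {"travel": [0, 0, 0], "delta_rot": [0, 0, -10.1], "fingers": 0.9}, {"travel": [0, 0, 0], "delta_rot": [0, 0, -10.1], "fingers": 0.9}, {"travel": [0, 0, 0], "delta_rot": [0, 0, -10.1], "fingers": 0.9}, {"travel": [0, 0, 0], "delta_rot": [0, 0, -10.1], "fingers": 0.9}, {"travel": [0, 0, 0], "delta_rot": [0, 0, -10.1], "fingers": 0.9}, {"travel": [0, 0, 0], "delta_rot": [0, 0, -10.1], "fingers": 0.9}, {"travel": [0, 0, 0], "delta_rot": [0, 0, 0], "fingers": 0.9}, {"travel": [0, 0, 0], "delta_rot": [0, 0, 0], "fingers": 0.9}]}}

```text
clock: 38.45
eef_pos: [601.9, -122.4, 79.9]
eef_rot: [-3.141, 0.001, -3.118]
wrist_force: [2.6, -5.4, 0.3]
finger_gap: 14.0
```

Call:
{"fn": "send_rows", "kwargs": {"plan": [{"travel": [0, 0, 0], "delta_rot": [0, 0, 0], "fingers": 0.5}, {"travel": [0, 0, 0], "delta_rot": [0, 0, 0], "fingers": 0.2}, {"travel": [0, 0, 0], "delta_rot": [0, 0, 0], "fingers": 0.1}, {"travel": [0, 0, 0], "delta_rot": [0, 0, 0], "fingers": 0.1}, {"travel": [0, 0, -30], "delta_rot": [0, 0, 0], "fingers": 0.1}, {"travel": [0, 0, -50], "delta_rot": [0, 0, 0], "fingers": 0.1}, {"travel": [0, 0, -50], "delta_rot": [0, 0, 0], "fingers": 0.1}, {"travel": [-30, 30, 0], "delta_rot": [0, 0, 0], "fingers": 0.1}, {"travel": [-30, 40, 0], "delta_rot": [0, 0, 0], "fingers": 0.1}, {"travel": [0, 0, 0], "delta_rot": [0, 0, 0], "fingers": 0.1}, {"travel": [0, 0, 0], "delta_rot": [0, 0, 0], "fingers": 0.1}]}}

```text
clock: 39.83
eef_pos: [659.3, -50.4, 209.3]
eef_rot: [-3.142, -0.001, -3.113]
wrist_force: [-0.4, -0.5, -0.4]
finger_gap: 42.6
```

```bash
sed -i 's/Y>20),1000/Y>20)\&(Y<130),1000/' k.py; python3 k.py w8.png
```

```text
turn [   0.03   -0.01 -179.98] then travel [-58.   63.6  29.5] n60 1.1 gap 42.3 t 39.9 pos [659.2 -50.9 209.5] yaw -178.38 F [ 0.6 -0.4 -0.2]
PILE
[625.7  73.6  88.9  51.    1.6  88.5 451.  167. ]
RELAY
[663.  -54.4  44.   33.9 -88.4  82.8 320.5 199.5]
BAR
[ 600.5 -121.8   44.2   14.6    1.1   84.5  253.5  136.5]
pointer px 97
line [ 591.82731316 -122.23123785] dir 1.0133725 [27.38772755  4.02460001]
```

View pics/w8.png

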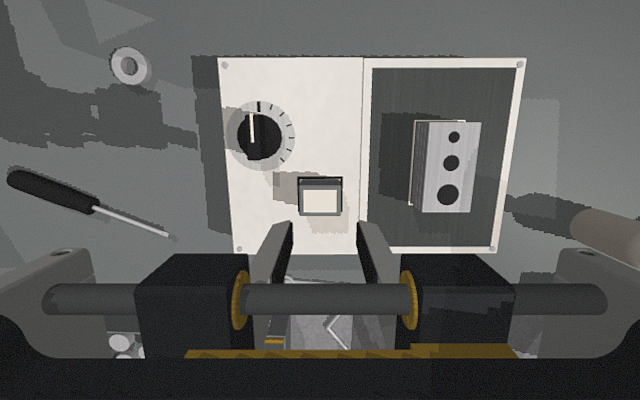

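The pointer at (252,125) lines up with the thick zero tick at (258,106). The relay is seated at (320,200), and the pile is square at (451,167). I'm handing the job in.

```bash
python3 -c "
from cell import manip
print(manip.sign_off())"
```

```text
the job is handed in; nothing more can be done
None
```

The job is handed in at about 40 s of robot time. No check failed, though the sign-off itself reports no verdict.

- **Pile:** All four grey bored plates are stacked on the coil outline. Its last measured centre was (625.7, 73.6) mm, yaw 1.6°, top about 40 mm above the table. The outline itself measured (625.7, 73.9), yaw about 1.5°. Pile readings from different views differed by under 1 mm, within the camera calibration error.
- **Relay:** It went into the socket with about 7 N of contact. Its top read 82.8 mm, against a nominal 84 mm when fully home. The pile's top read about 1.5 mm low in the same pictures, so I take this as home.
- **Knob:** I turned it down from about 1.41 rad. The pointer now reads about 0.01 rad from zero and lines up with the zero tick.
- **Everything else:** I left the orange look-alike plates and the other items alone. I did not measure them all again at the end. The gripper was clear of everything, at 209 mm height, when I handed in.

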